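# Index the slide by one turn of its hand wheel

## Robot

A 6-joint arm with a two-finger parallel gripper is mounted at the origin on the work surface. World frame = base frame: x ahead of the robot, y to its left, z up, the work surface at z = 0. Lengths are in m, angles in rad, forces in N, time in s.
With the tool pointing down it reaches from about 0.25 to 0.725 m from the base axis. Payload 4 kg.
Tool frame: the origin (TCP) lies midway between the tips of the shut fingers; the grasp point (between the pads) lies pinch_z behind it (pinch_z is the distance from the TCP to the grasp point, in m); z points along the fingers, y is the direction in which the jaws open and shut (so a half turn about z gives the same grasp; the last joint's range is limited). The gripper opens to 85 mm and grips with 20 to 120 N. Pads are 22 mm wide; open, the fingers measure 114 mm over their backs; the gripper's body (76 mm by 85 mm) begins 54 mm behind the grasp point. The pads swing forward as they close: fully open they stand 13 mm farther back than shut.
Start: joints at [1.177, 0.241, 0.005, 1.335, 0, 1.571], TCP at [0.192, 0.462, 0.231] pointing down, gripper open.
Joint ranges: [-2.72, 2.72], [-1.05, 1.87], [-1.09, 1.28], [-1.99, 2.15], [-1.42, 1.44], [-3.14, 3.14]. Speed limits (rad/s): [2.79, 2.79, 3.14, 3.14, 3.14, 3.14].

## Interface

Orientations are given as a unit quaternion [x, y, z, w].
In Python, from workcell import * gives the robot as it stands.
- The arm moves only by the tool move_arm, never from a script. Its argument "motion" is a list of rows, each a list of 3 entries, a list of its own where there are three numbers: the finger opening in mm, from 0 to 85.4, then the shift along the tool's x, y, z in units of 50 mm (1.0 is 50 mm), then the turn about the tool's z in units of 6 degrees (1.0 is 6 degrees). In form: [[claw, [dx, dy, dz], roll], ...]. A call has exactly 10 rows; each row is the pose to reach, as a shift and turn from the pose commanded when the call began, along the tool's axes at that moment; what a row does not reach only later rows make up. A row lasts 1/10 s, in which the tool goes at most 50 mm and 8.59 degrees, less where a joint would pass 70% of its speed; a pose out of reach is approached as far as the arm can. A call with a gripper value outside its range is refused whole. The fingers move at their own pace and stop on an object; the grip force is fixed at half the most. Time passes only in rows, so rows that repeat a pose let the fingers close, or fill a call up. It gives the time, the measured TCP pose, the force and the opening at its end, in the units of the state.
- get_obs(): the state, without advancing time (a new reading comes with each control period).
- camera(name): name is "side" or "top"; returns a dict with "color" (480x640x3 uint8, red, green, blue), "fx", "fy", "cx", "cy" (pixels), "rvec" (rotation vector, rad) and "tvec" (3), from world to camera coordinates, as OpenCV has them. Camera axes: x right, y down, z forward; pixel columns grow to the right and rows downward; lengths in m; the calibration is good to about 2 mm. A picture is of the moment at which its call begins. There is no depth.
- job_done(): hands the job in, once; it reports no verdict.
The state is a dict: "clock": time; "joint_pos": joint angles; "joint_vel": joint speeds; "tau": joint torques, N m; "eef_pos": TCP position; "tool_rot": TCP orientation; "ft_force": force on the tool from outside, world axes, zero at the start; "ft_torque": the same for the moment, N m; "grip_width": finger opening in m.
Only numpy, scipy, OpenCV 4.12 (cv2) and the standard library are available. Lean on these libraries where they do the work, as an engineer would, in place of code of your own. Each camera call takes 0.05 s, during which the arm holds its last target.

## Task

With the fingertips, not taking hold of it, push the hand wheel of the indexing slide round by its upright yellow handle through exactly one turn clockwise (seen from above), so that the handle comes back to the red mark on the dial and the red carriage has moved on by one station. Then press the green button on the blue control box fully down to confirm and let it go. The white part must ride along standing on the carriage; never press the red button, and leave everything else on the table where it is.

Things in the scene. Friction and masses are not known exactly. Their poses are not given: they have to be found in the camera images.
- wheel (a joint): Turning angle of the hand wheel about its vertical axis, rad. It starts at 0 (handle over the red mark), grows clockwise seen from above, and one full turn is 6.283. The wheel turns endlessly as far as this job goes (no stop or detent at the full turn); it has dry friction of about 0.18 N m (about 3 N at the handle) and stays where it is left.
- hub (a point): Centre of the hand wheel, on its vertical axis, on top of the steel hub, at a height of 143 mm. The wheel is 146 mm across, with a black rim (its top is 140 mm above the table), three steel spokes, and an upright yellow handle. It sits on a grey gearbox 130 mm wide at one end of the slide; a flat silver dial plate 184 mm across lies under it, its top 120 mm above the table.
- handle: The upright yellow handle of the hand wheel, a round grip 22 mm in diameter and 50 mm high on a steel boss 24 mm across at the outer end of a spoke; its axis is 60 mm from the wheel's axis. Its origin is the centre of its foot, 141 mm above the table, so its top is 191 mm above the table. It goes round with the wheel and revolves freely on its own pin. It may be pushed sideways only: being gripped between the fingers, or pushed with more than 30 N, fails.
- mark (a point): The red mark, a flat tab 22 x 14 mm on the edge of the dial plate beside the wheel rim, 82 mm from the wheel's axis, its top 126 mm above the table. It does not turn. At the start the handle stands on the line from the wheel's axis to this mark; which way it points on the table differs from start to start.
- carriage (a joint): Travel of the red carriage along the slide, m. 0 at the start; driven by the wheel alone, it goes 25 mm away from the wheel for one clockwise turn (one station).
- seat (a point): Centre of the dark steel pad (70 x 70 mm) on top of the red carriage (120 x 85 mm), 64 mm above the table. Its y axis points along the slide, away from the wheel.
- part_mid (a point): Centre (half-way up) of the white plastic part standing loose on the carriage pad: bottle-like, 38 mm in diameter at the foot, 28 mm at the head, 100 mm high. Its z axis points up.
- green (a joint): Travel of the green button, m: 0 when up, 0.006 when fully down; a spring of 4 N when fully down brings it back.
- green_top (a point): Centre of the top face of the green button (30 mm across) on the blue control box (120 x 220 x 50 mm, fixed to the table); it is pressed straight down.
- red (a joint): Travel of the red button, m: 0 when up, 0.006 when fully down. Not to be pressed.
- red_top (a point): Centre of the top face of the red button (36 mm across) on the same control box, 110 mm from the green one.
- spare_mid (a point): Centre (half-way up) of a spare white part, same shape as the other, standing on the table. Leave it alone.
- gauge: Block of yellow and black cubes, 25 x 75 x 50 mm, standing on the table; origin under its centre. Leave it alone.
- square: Fitter's square lying on the table: orange stock 22 x 90 x 22 mm, steel blade 140 mm long along its x axis; origin under the centre of the stock. Leave it alone.
- bracket: Blue plastic angle bracket, foot 70 x 50 mm, 61 mm high; origin under the centre of its foot. Leave it alone.
- driver: Screwdriver lying on the table. Leave it alone.
- grease: Small closed jar, 56 mm in diameter, 70 mm high; origin under its centre. Leave it alone.
Not all that is in view belongs to the job. What is shaped like the part that bears part_mid but pink, purple or turquoise is not meant.

How it is judged:
By the outcome, as a careful person would: the job done as asked, in the order asked, and still so for the second after the job is handed in, with the robot touching nothing.
It also fails if it takes over 72 s, if anything falls off the work surface, if the arm or the gripper's body presses on something with over 40 N, if the wrist force passes 120 N, or if a joint passes its speed limit or range.

## Working session

There is one attempt and no reset: what is moved stays moved. The work goes in short steps, Python scripts to look and compute and a tool call to move; the robot and the scene stay as the last step left them, time stands still between calls to the robot, and variables do not carry over. Pictures are saved under pics/ and viewed, and the job is handed in when it is done.

Besides the shell and the picture viewer there is one more tool, called after "Emit:" in YAML: its name, and indented under it one key for each argument. move_arm: Moves the arm, as the interface text tells. Its arguments: {"type":"object","properties":{"motion":{"type":"array","items":{"type":"array"}}},"required":["motion"]}

```bash
mkdir -p pics; ls
cat > h.py <<'E'
import numpy as np, cv2
from workcell import *
def snap(name,fn,crop=None,scale=1):
    c=camera(name); im=c["color"][:,:,::-1].copy()
    np.savez("pics/"+fn+".npz",**{k:np.array(v) for k,v in c.items()})
    if crop: x0,y0,x1,y1=crop; im=im[y0:y1,x0:x1]
    if scale!=1: im=cv2.resize(im,None,fx=scale,fy=scale,interpolation=cv2.INTER_CUBIC)
    cv2.imwrite("pics/"+fn+".png",im); return c
def load(fn): return dict(np.load("pics/"+fn+".npz"))
def ray(c,u,v):
    R=cv2.Rodrigues(np.array(c["rvec"],float))[0]; t=np.array(c["tvec"],float).ravel()
    d=R.T@np.array([(u-c["cx"])/c["fx"],(v-c["cy"])/c["fy"],1]); return -R.T@t,d
def atz(c,u,v,z):
    o,d=ray(c,u,v); return o+d*(z-o[2])/d[2]
def proj(c,p):
    K=np.array([[c["fx"],0,c["cx"]],[0,c["fy"],c["cy"]],[0,0,1]],float)
    return cv2.projectPoints(np.array(p,float).reshape(-1,1,3),np.array(c["rvec"],float),np.array(c["tvec"],float),K,None)[0].reshape(-1,2)
E
python3 - <<'E'
from h import *
snap("top","t0");snap("side","s0")
o=get_obs()
for k,v in o.items(): print(k,np.round(v,4))
E
```

```text
pics
clock 0.1
joint_pos [ 1.177   0.2414  0.0039  1.3352 -0.      1.5708]
joint_vel [ 0.0023 -0.0009  0.0038  0.0009  0.0003 -0.0003]
tau [-2.00000e-04 -3.73138e+01  2.53010e+01  1.08000e-02 -0.00000e+00
 -0.00000e+00]
eef_pos [0.1916 0.4612 0.2305]
tool_rot [ 1.956e-01  9.807e-01 -9.000e-04 -2.000e-04]
ft_force [-0.062  -0.0378 -0.4153]
ft_torque [ 0.0212  0.05   -0.0474]
grip_width 0.0854
```

View pics/t0.png

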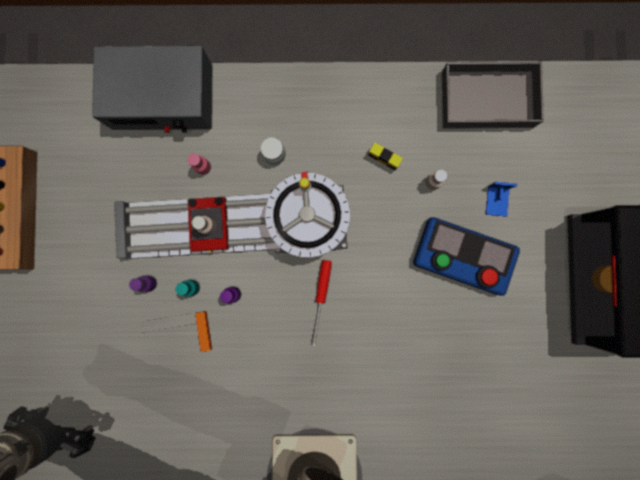

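View pics/s0.png

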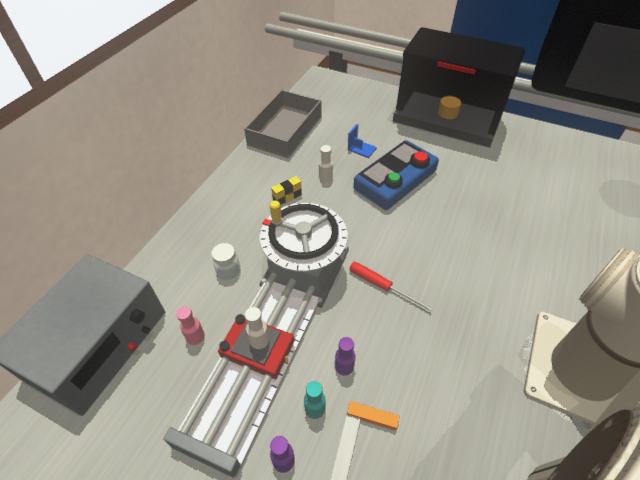

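The top view shows the wheel hub at about (307,213), the yellow handle at (304,183) with the red mark at (304,174) behind it, the red carriage at (208,224) with the white part on it, the green button at (443,261) and the red one at (488,277). The white spare is at (438,179).

Run:
```python
from h import *
t=load("t0"); s=load("s0")
for n,u,v,z in [("hub",307,213.5,.143),("handletop",304,183,.191),("mark",304.5,174,.126),("green",443,261,.055),("red",488,277,.055),("parttop",200,224,.164),("driver",324,270,.02),("pinkdecoy",200,163,.1),("grease",272,148,.07),("gauge",385,155,.05)]:
    print(n,np.round(atz(t,u,v,z),4))
print("side hub",atz(s,304,229,.143), "green",atz(s,394,179,.055),"handletop",atz(s,275,205,.191))
print("cam",ray(t,320,240)[0],ray(s,320,240)[0])
def crop(f,b,sc,o):
    im=t if f=="t0" else s
    x0,y0,x1,y1=b; cv2.imwrite(f"pics/{o}.png",cv2.resize(im["color"][y0:y1,x0:x1,::-1],None,fx=sc,fy=sc,interpolation=cv2.INTER_CUBIC))
crop("t0",(257,160,357,265),5,"c1"); crop("t0",(405,210,525,300),5,"c2"); crop("s0",(240,190,360,300),5,"c3"); crop("s0",(340,130,450,215),5,"c4")
```

```text
hub [0.5933 0.0074 0.143 ]
handletop [0.6514 0.0116 0.191 ]
mark [0.6805 0.0131 0.126 ]
green [ 0.4919 -0.2962  0.055 ]
red [ 0.4553 -0.3971  0.055 ]
parttop [0.5708 0.2292 0.164 ]
driver [ 0.4732 -0.0271  0.02  ]
pinkdecoy [0.7106 0.2444 0.1   ]
grease [0.7493 0.0885 0.07  ]
gauge [ 0.7357 -0.1688  0.05  ]
side hub [0.58936031 0.01256591 0.143     ] green [ 0.49418232 -0.29893309  0.055     ] handletop [0.65008166 0.01682498 0.191     ]
cam [ 0.47855179 -0.03597571  1.36468371] [0.30529025 0.51792916 0.82593925]
```

View pics/c1.png

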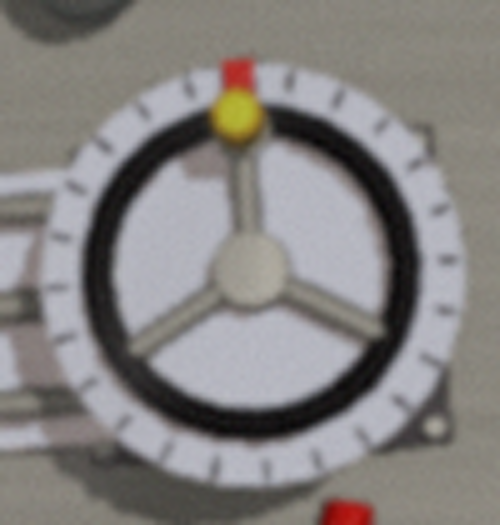

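View pics/c2.png

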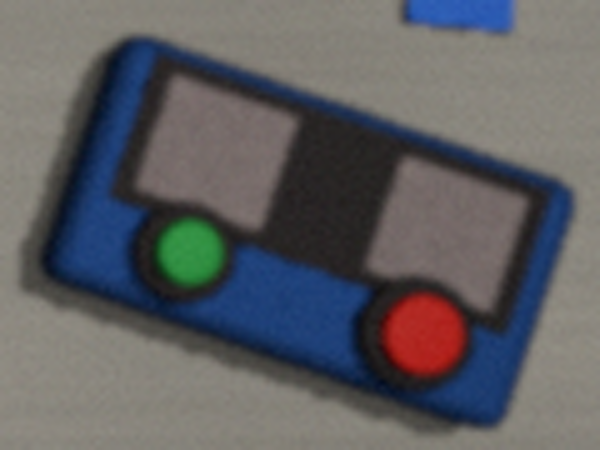

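View pics/c3.png

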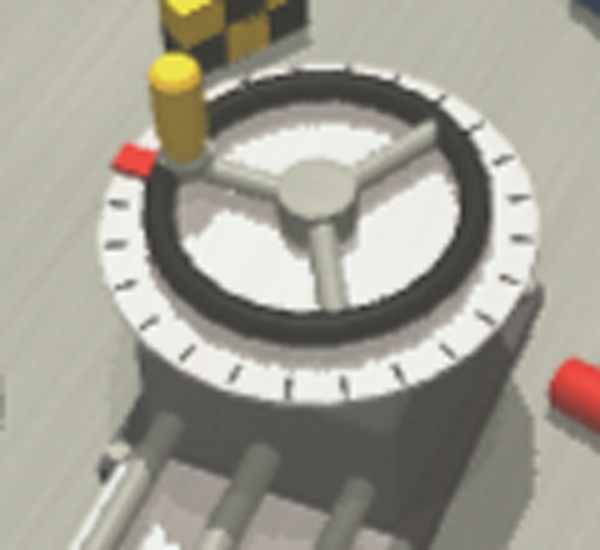

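View pics/c4.png

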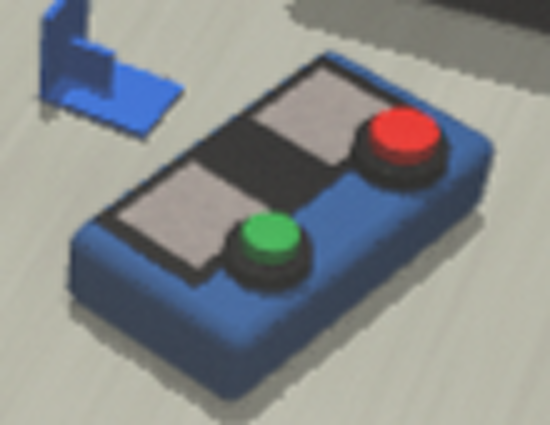

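```bash
cat >> h.py <<'E'
def tri(c1,p1,c2,p2):
    o1,d1=ray(c1,*p1);o2,d2=ray(c2,*p2)
    d1/=np.linalg.norm(d1);d2/=np.linalg.norm(d2)
    a=np.linalg.lstsq(np.c_[d1,-d2],o2-o1,rcond=None)[0]
    x=o1+a[0]*d1;y=o2+a[1]*d2; return (x+y)/2,np.linalg.norm(x-y)
E
python3 - <<'E'
from h import *
t=load("t0"); s=load("s0")
for n,a,b in [("hub",(307,213.6),(303.4,227.6)),("green",(443,260.6),(394.2,176.6)),("red",(490,276.8),(421,156.4)),("htop",(304.6,182.6),(275.2,204))]:
    p,e=tri(t,a,s,b); print(n,np.round(p,4),round(e,4))
# rim fit: dark ring in the top view
for z,(a,b,c,d) in {.120:(264.5,350.5,173,257)}.items():
    print(atz(t,(a+b)/2,(c+d)/2,z), atz(t,a,213,z)-atz(t,b,213,z),atz(t,307,c,z)-atz(t,307,d,z))
print(atz(t,307,213.6,.143), atz(t,304.6,182.6,.191),atz(t,304.7,174,.126),atz(t,443,260.6,.06))
E
```

```text
hub [0.5934 0.0075 0.14  ] 0.0
green [ 0.493  -0.2935  0.0682] 0.0007
red [ 0.4559 -0.3983  0.0667] 0.0
htop [0.6531 0.0107 0.1866] 0.0007
[0.59223427 0.00717161 0.12      ] [0.00116963 0.18556859 0.        ] [ 1.81910685e-01 -7.32998297e-04  2.22044605e-16]
[0.59311648 0.00742103 0.143     ] [0.65218695 0.01035969 0.191     ] [0.68048755 0.0126398  0.126     ] [ 0.49277973 -0.29525805  0.06      ]
```

Candidates: the only upright yellow handle is at top (304.6,182.6), on the wheel at radius 60 mm and next to the red tab at (304.5,174). The yellow parts at (385,155) belong to the gauge block. For the button, green is at (443,261) and red at (490,277), with a triangulated spacing of 111 mm (110 given). The close crops confirm both choices. I'll shut the fingers and move over first.

Emit:
move_arm:
  motion:
    - [0, [-0.9, -0.34, 0], 1.1]
    - [0, [-1.8, -0.67, 0], 2.2]
    - [0, [-2.7, -1.0, 0], 3.4]
    - [0, [-3.6, -1.34, 0], 4.5]
    - [0, [-4.5, -1.68, 0], 5.6]
    - [0, [-5.4, -2.0, 0], 6.7]
    - [0, [-6.3, -2.35, 0], 7.9]
    - [0, [-7.2, -2.7, 0], 9.0]
    - [0, [-8.1, -3.0, 0], 10.1]
    - [0, [-9.0, -3.36, 0], 11.2]

```text
clock: 1.1
eef_pos: [0.544, 0.1324, 0.2308]
tool_rot: [0.707, 0.707, -0.0, -0.0]
ft_force: [-0.2, 1.0, 0.1]
grip_width: 0.0002
```

```bash
cat >> h.py <<'E'
from scipy.spatial.transform import Rotation as Ro
def rel(p):
    o=get_obs(); R=Ro.from_quat(o["tool_rot"]).as_matrix()
    print("pos",np.round(o["eef_pos"],4),"x",np.round(R[:,0],3),"z",np.round(R[:,2],3),"F",np.round(o["ft_force"],1),"t",o["clock"],"g",o["grip_width"])
    print("need",np.round(R.T@(np.array(p)-o["eef_pos"])/.05,2))
E
python3 -c "
from h import *
import workcell; print([k for k in dir(workcell) if k[0]!='_'])
try: print(pinch_z)
except Exception as e: print(e)
rel([.643,.040,.231])"
```

```text
['Unreachable', 'camera', 'get_obs', 'job_done', 'pinch_z']
0.0187
pos [0.544  0.1324 0.2308] x [0.001 1.    0.   ] z [-0.001  0.    -1.   ] F [-0.2  1.   0.1] t 1.1 g 0.0001859342049596949
need [-1.85  1.98 -0.01]
```

Emit:
move_arm:
  motion:
    - [0, [-0.4, 0.5, 0], 0]
    - [0, [-0.8, 1.0, 0], 0]
    - [0, [-1.2, 1.4, 0], 0]
    - [0, [-1.6, 1.8, 0], 0]
    - [0, [-1.85, 1.98, 0], 0]
    - [0, [-1.85, 1.98, 0.3], 0]
    - [0, [-1.85, 1.98, 0.7], 0]
    - [0, [-1.85, 1.98, 1.1], 0]
    - [0, [-1.85, 1.98, 1.46], 0]
    - [0, [-1.85, 1.98, 1.46], 0]

```text
clock: 2.1
eef_pos: [0.6396, 0.042, 0.1548]
tool_rot: [0.705, 0.709, -0.003, -0.003]
ft_force: [-0.6, -0.7, 0.6]
grip_width: -0.0
```

```bash
python3 -c "
from h import *
rel([.643,.040,.158])
snap('side','s1',(180,140,380,290),4); snap('top','t1',(247,130,367,220),6)"
```

```text
pos [0.6396 0.042  0.1548] x [-0.005  1.    -0.   ] z [-0.007 -0.    -1.   ] F [-0.6 -0.7  0.6] t 2.1 g -2.286863369855073e-05
need [-0.04  0.07 -0.06]
```

View pics/s1.png

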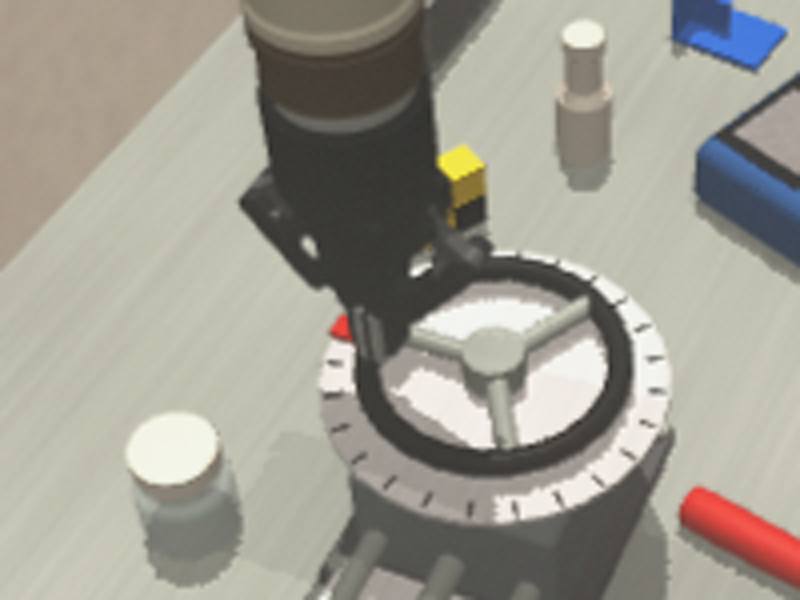

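View pics/t1.png

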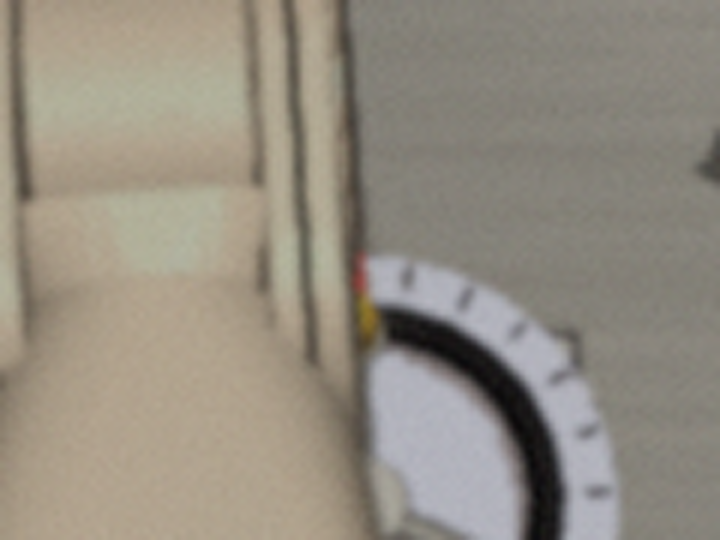

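The side view shows the shut fingertips at (370,350) in the crop, beside the handle on its counter-clockwise side, just above the rim. The handle is hidden behind the gripper. The top view shows the handle and mark still in line at (365,310) in the crop. Next I'll plan the circular push with the tool orientation held constant.

```bash
cat > plan.py <<'E'
from h import *
import sys
C=np.array([.593,.0075]);R=.060
def plan(ph0,steps,z=.163,start=None):
    """tool rows from commanded pose 'start'"""
    o=get_obs(); Rm=Ro.from_quat(o["tool_rot"]).as_matrix()
    ph=ph0; rows=[]
    for d in steps:
        ph-=d
        p=np.array([C[0]+R*np.cos(ph),C[1]+R*np.sin(ph),z])
        rel_=Rm.T@(p-start)/.05
        rows.append([0,[float(x) for x in np.round(rel_,2)],0])
    print("cmd end",np.round(p,4),"phi",round(ph,3)); print(rows)
E
python3 - <<'E'
from plan import *
rel([.642,.041,.158])
plan(.60,[.0]+[.05]*5+[.08]*4,start=np.array([.642,.041,.158]))
E
```

```text
pos [0.6418 0.0421 0.1582] x [-0.005  1.     0.   ] z [-0.001  0.    -1.   ] F [-0.   0.2  0.3] t 2.2 g 4.7524755477236346e-05
need [-0.02  0.    0.  ]
cmd end [0.653  0.0093 0.163 ] phi 0.03
[[0, [0.01, 0.01, -0.1], 0], [0, [-0.04, 0.04, -0.1], 0], [0, [-0.1, 0.07, -0.1], 0], [0, [-0.15, 0.1, -0.1], 0], [0, [-0.2, 0.12, -0.1], 0], [0, [-0.26, 0.15, -0.1], 0], [0, [-0.35, 0.17, -0.1], 0], [0, [-0.44, 0.2, -0.1], 0], [0, [-0.54, 0.21, -0.1], 0], [0, [-0.63, 0.22, -0.1], 0]]
```

Emit:
move_arm:
  motion:
    - [0, [0.01, 0.01, -0.1], 0]
    - [0, [-0.04, 0.04, -0.1], 0]
    - [0, [-0.1, 0.07, -0.1], 0]
    - [0, [-0.15, 0.1, -0.1], 0]
    - [0, [-0.2, 0.12, -0.1], 0]
    - [0, [-0.26, 0.15, -0.1], 0]
    - [0, [-0.35, 0.17, -0.1], 0]
    - [0, [-0.44, 0.2, -0.1], 0]
    - [0, [-0.54, 0.21, -0.1], 0]
    - [0, [-0.63, 0.22, -0.1], 0]

```text
clock: 3.2
eef_pos: [0.6534, 0.01, 0.1633]
tool_rot: [0.706, 0.709, -0.0, -0.0]
ft_force: [0.2, 2.6, 2.2]
grip_width: 0.0003
```

Run:
```python
from plan import *
snap('side','s2',(180,140,380,290),4)
rel([.653,.0093,.163])
plan(.03,[.1]*10,start=np.array([.653,.0093,.163]))
```

```text
pos [0.6535 0.009  0.1632] x [-0.003  1.    -0.001] z [-0.    -0.001 -1.   ] F [0.5 2.6 2.5] t 3.25 g -4.369792381846039e-05
need [ 0.01 -0.01  0.  ]
cmd end [ 0.6269 -0.042   0.163 ] phi -0.97
[[0, [-0.12, -0.0, 0.0], 0], [0, [-0.24, -0.02, 0.0], 0], [0, [-0.36, -0.04, 0.0], 0], [0, [-0.47, -0.08, 0.0], 0], [0, [-0.58, -0.13, 0.0], 0], [0, [-0.68, -0.19, 0.0], 0], [0, [-0.78, -0.26, 0.0], 0], [0, [-0.87, -0.34, 0.0], 0], [0, [-0.95, -0.43, 0.0], 0], [0, [-1.02, -0.52, 0.0], 0]]
```

View pics/s2.png

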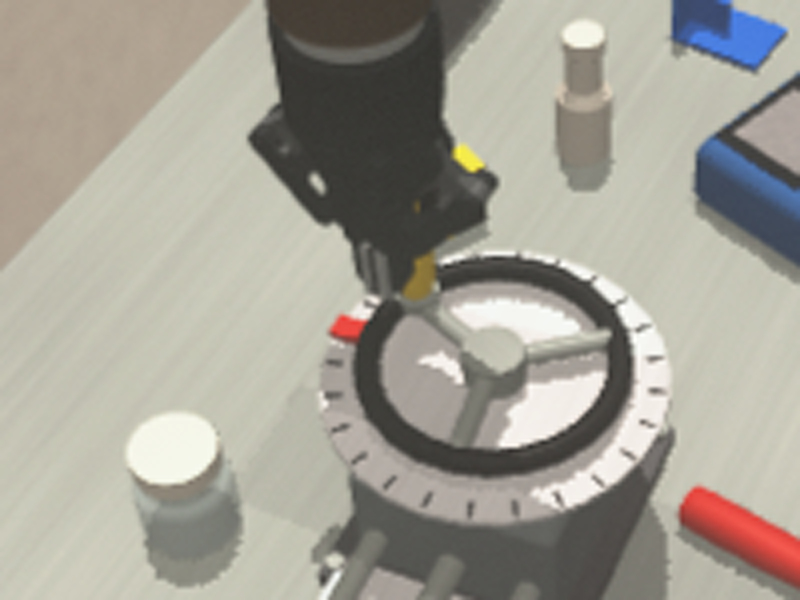

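The side view shows the handle foot at (418,298) in the crop, pushed clockwise off the mark at (347,328). The force of about 3 N matches the given friction.

Emit:
move_arm:
  motion:
    - [0, [-0.12, 0, 0], 0]
    - [0, [-0.24, -0.02, 0], 0]
    - [0, [-0.36, -0.04, 0], 0]
    - [0, [-0.47, -0.08, 0], 0]
    - [0, [-0.58, -0.13, 0], 0]
    - [0, [-0.68, -0.19, 0], 0]
    - [0, [-0.78, -0.26, 0], 0]
    - [0, [-0.87, -0.34, 0], 0]
    - [0, [-0.95, -0.43, 0], 0]
    - [0, [-1.02, -0.52, 0], 0]

```text
clock: 4.25
eef_pos: [0.6275, -0.0417, 0.1632]
tool_rot: [0.706, 0.708, -0.0, 0.001]
ft_force: [3.6, 0.2, 0.2]
grip_width: -0.0
```

Run:
```python
from plan import *
snap('side','s3',(180,140,380,290),4)
rel([.6269,-.042,.163])
plan(-.97,[.1]*10,start=np.array([.6269,-.042,.163]))
```

```text
pos [ 0.6266 -0.0424  0.1633] x [-0.003  1.    -0.002] z [-0.001 -0.002 -1.   ] F [ 1.   0.  -1.2] t 4.3 g 0.0001958852354989212
need [0.01 0.01 0.01]
cmd end [ 0.5697 -0.0478  0.163 ] phi -1.97
[[0, [-0.06, -0.1, 0.0], 0], [0, [-0.11, -0.21, 0.0], 0], [0, [-0.16, -0.32, 0.0], 0], [0, [-0.18, -0.44, 0.0], 0], [0, [-0.2, -0.56, 0.0], 0], [0, [-0.21, -0.68, 0.0], 0], [0, [-0.2, -0.8, 0.0], 0], [0, [-0.18, -0.92, 0.0], 0], [0, [-0.15, -1.03, 0.0], 0], [0, [-0.11, -1.14, 0.0], 0]]
```

View pics/s3.png

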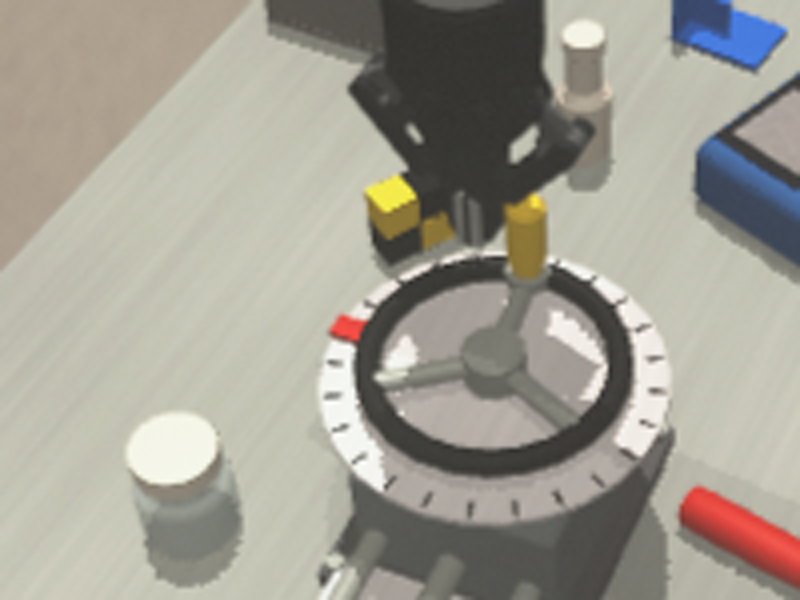

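The handle is at (525,240) in the crop, ahead of the fingertips and almost a quarter turn round. I'll carry on.

Emit:
move_arm:
  motion:
    - [0, [-0.06, -0.1, 0], 0]
    - [0, [-0.11, -0.21, 0], 0]
    - [0, [-0.16, -0.32, 0], 0]
    - [0, [-0.18, -0.44, 0], 0]
    - [0, [-0.2, -0.56, 0], 0]
    - [0, [-0.21, -0.68, 0], 0]
    - [0, [-0.2, -0.8, 0], 0]
    - [0, [-0.18, -0.92, 0], 0]
    - [0, [-0.15, -1.03, 0], 0]
    - [0, [-0.11, -1.14, 0], 0]

```text
clock: 5.3
eef_pos: [0.5699, -0.0468, 0.1633]
tool_rot: [0.706, 0.708, -0.001, 0.0]
ft_force: [2.0, -3.2, 0.7]
grip_width: 0.0002
```

Run:
```python
from plan import *
snap('side','s4',(180,140,380,290),4)
rel([.5697,-.0478,.163])
plan(-1.97,[.1]*10,start=np.array([.5697,-.0478,.163]))
```

```text
pos [ 0.5688 -0.0464  0.1633] x [-0.004  1.    -0.   ] z [-0.002 -0.    -1.   ] F [-0.4 -2.9 -0.9] t 5.35 g -0.00019718208011051188
need [-0.03  0.02  0.01]
cmd end [ 0.5339 -0.0027  0.163 ] phi -2.97
[[0, [0.05, -0.11, 0.0], 0], [0, [0.12, -0.21, 0.0], 0], [0, [0.19, -0.31, 0.0], 0], [0, [0.27, -0.39, 0.0], 0], [0, [0.36, -0.47, 0.0], 0], [0, [0.46, -0.54, 0.0], 0], [0, [0.56, -0.6, 0.0], 0], [0, [0.67, -0.65, 0.0], 0], [0, [0.79, -0.69, 0.0], 0], [0, [0.9, -0.71, 0.0], 0]]
```

View pics/s4.png

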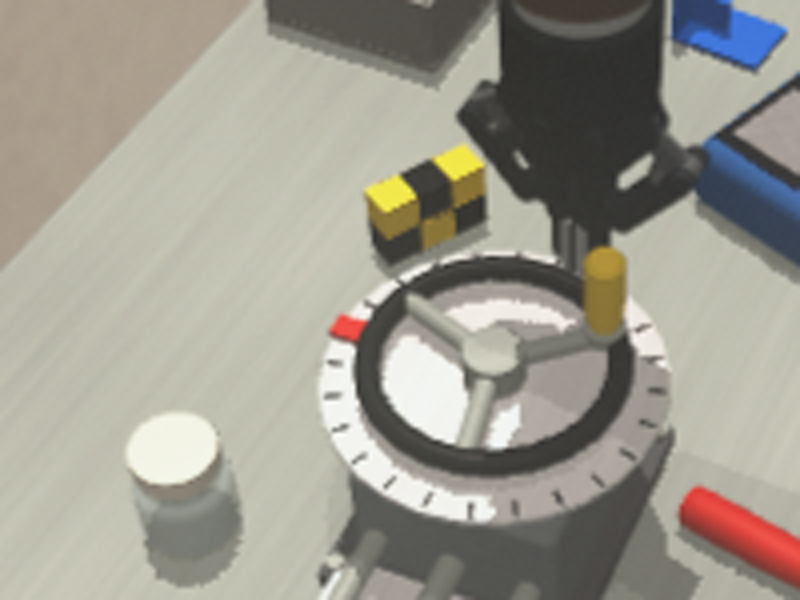

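The handle is at (603,290) in the crop, and the fingers are behind it.

Emit:
move_arm:
  motion:
    - [0, [0.05, -0.11, 0], 0]
    - [0, [0.12, -0.21, 0], 0]
    - [0, [0.19, -0.31, 0], 0]
    - [0, [0.27, -0.39, 0], 0]
    - [0, [0.36, -0.47, 0], 0]
    - [0, [0.46, -0.54, 0], 0]
    - [0, [0.56, -0.6, 0], 0]
    - [0, [0.67, -0.65, 0], 0]
    - [0, [0.79, -0.69, 0], 0]
    - [0, [0.9, -0.71, 0], 0]

```text
clock: 6.35
eef_pos: [0.5346, -0.0011, 0.1633]
tool_rot: [0.706, 0.709, -0.0, -0.0]
ft_force: [-0.5, -3.6, 1.3]
grip_width: -0.0001
```

Run:
```python
from plan import *
snap('side','s5',(180,140,380,290),4)
rel([.5339,-.0027,.163])
plan(-2.97,[.1]*10,start=np.array([.5339,-.0027,.163]))
```

```text
pos [ 5.345e-01 -1.000e-04  1.632e-01] x [-0.005  1.     0.001] z [-0.001  0.001 -1.   ] F [-0.3 -1.7 -0.2] t 6.4 g -2.4749653362599757e-05
need [-0.05 -0.01  0.  ]
cmd end [0.5524 0.0517 0.163 ] phi -3.97
[[0, [0.12, -0.01, 0.0], 0], [0, [0.24, -0.02, 0.0], 0], [0, [0.36, -0.01, 0.0], 0], [0, [0.48, 0.02, 0.0], 0], [0, [0.59, 0.05, 0.0], 0], [0, [0.7, 0.09, 0.0], 0], [0, [0.81, 0.15, 0.0], 0], [0, [0.91, 0.22, 0.0], 0], [0, [1.0, 0.29, 0.0], 0], [0, [1.09, 0.38, 0.0], 0]]
```

View pics/s5.png

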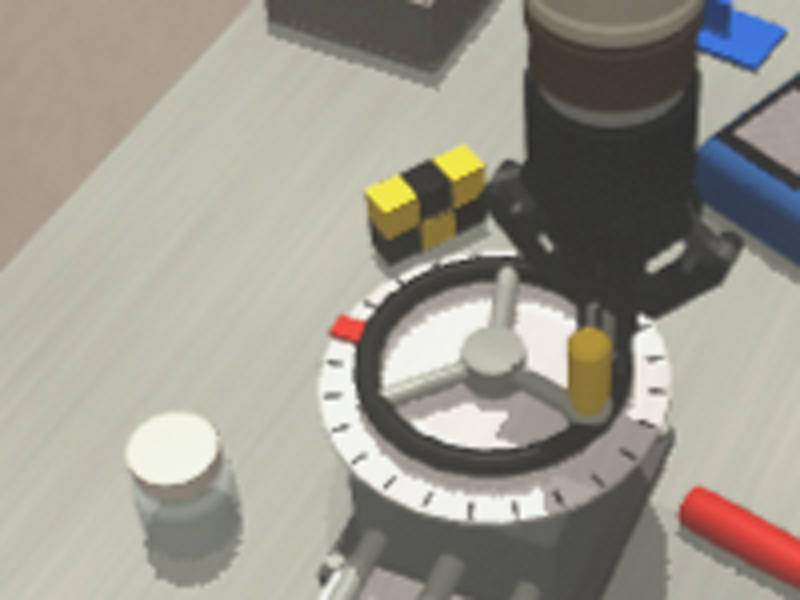

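The handle is at (590,370) in the crop, just over half a turn, with the fingers behind it.

Emit:
move_arm:
  motion:
    - [0, [0.12, -0.01, 0], 0]
    - [0, [0.24, -0.02, 0], 0]
    - [0, [0.36, -0.01, 0], 0]
    - [0, [0.48, 0.02, 0], 0]
    - [0, [0.59, 0.05, 0], 0]
    - [0, [0.7, 0.09, 0], 0]
    - [0, [0.81, 0.15, 0], 0]
    - [0, [0.91, 0.22, 0], 0]
    - [0, [1.0, 0.29, 0], 0]
    - [0, [1.09, 0.38, 0], 0]

```text
clock: 7.4
eef_pos: [0.5536, 0.0535, 0.1631]
tool_rot: [0.706, 0.709, -0.0, -0.001]
ft_force: [-2.4, -1.9, 1.9]
grip_width: -0.0001
```

Run:
```python
from plan import *
snap('side','s6',(180,140,380,290),4)
snap('top','t6',(247,130,367,220),6)
rel([.5524,.0517,.163])
o=get_obs()['eef_pos'].copy() if hasattr(get_obs()['eef_pos'],'copy') else 0
ph=np.arctan2(o[1]-C[1],o[0]-C[0])-2*np.pi; print(ph)
plan(ph,[.1]*10,start=np.array(o))
```

```text
pos [0.5544 0.0543 0.1631] x [-0.005  1.     0.002] z [ 0.     0.002 -1.   ] F [ 0.1  0.1 -0.1] t 7.5 g -0.00010662835904731462
need [-0.05 -0.04  0.  ]
-4.022818326598502
cmd end [0.6113 0.0646 0.163 ] phi -5.023
[[0, [0.06, 0.1, 0.0], 0], [0, [0.12, 0.21, 0.0], 0], [0, [0.17, 0.32, 0.0], 0], [0, [0.21, 0.43, 0.0], 0], [0, [0.24, 0.55, 0.0], 0], [0, [0.26, 0.67, 0.0], 0], [0, [0.26, 0.79, 0.0], 0], [0, [0.25, 0.91, 0.0], 0], [0, [0.23, 1.02, 0.0], 0], [0, [0.2, 1.14, 0.0], 0]]
```

View pics/s6.png

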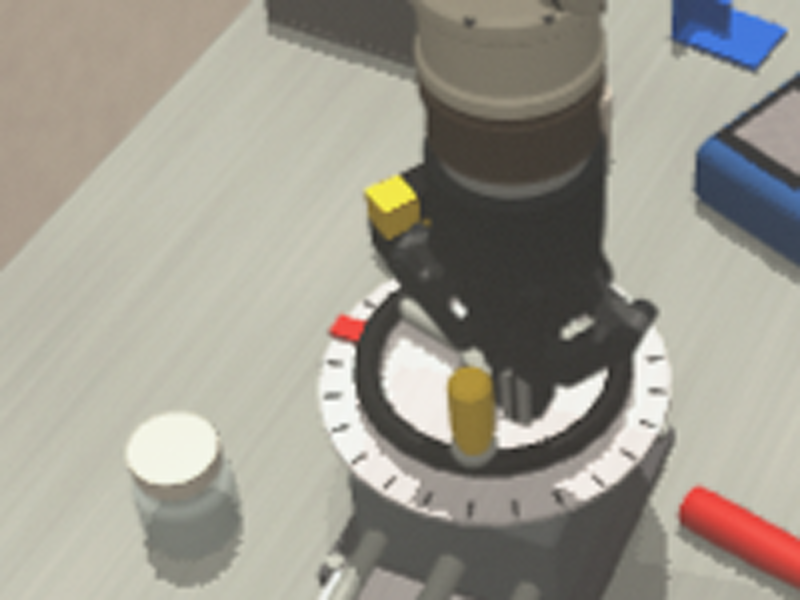

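The handle foot is at (473,448) in the crop, with about a quarter turn left.

Emit:
move_arm:
  motion:
    - [0, [0.06, 0.1, 0], 0]
    - [0, [0.12, 0.21, 0], 0]
    - [0, [0.17, 0.32, 0], 0]
    - [0, [0.21, 0.43, 0], 0]
    - [0, [0.24, 0.55, 0], 0]
    - [0, [0.26, 0.67, 0], 0]
    - [0, [0.26, 0.79, 0], 0]
    - [0, [0.25, 0.91, 0], 0]
    - [0, [0.23, 1.02, 0], 0]
    - [0, [0.2, 1.14, 0], 0]

```text
clock: 8.5
eef_pos: [0.611, 0.0633, 0.1632]
tool_rot: [0.706, 0.709, 0.0, -0.0]
ft_force: [-4.4, 0.7, -0.1]
grip_width: 0.0002
```

Run:
```python
from plan import *
snap('side','s7',(180,140,380,290),4)
rel([.6113,.0646,.163])
o=np.array(get_obs()['eef_pos'])
ph=np.arctan2(o[1]-C[1],o[0]-C[0])-2*np.pi; print(ph)
plan(ph,[.06]*8+[0,0],start=np.array(o))
```

```text
pos [0.6123 0.063  0.1632] x [-0.004  1.     0.   ] z [ 0.001  0.    -1.   ] F [-1.   0.7 -1.6] t 8.55 g -1.2386919073664804e-05
need [ 0.03 -0.02  0.  ]
-5.047651541823543
cmd end [0.6367 0.0486 0.163 ] phi -5.528
[[0, [-0.0, 0.08, 0.0], 0], [0, [-0.03, 0.14, 0.0], 0], [0, [-0.07, 0.2, 0.0], 0], [0, [-0.1, 0.27, 0.0], 0], [0, [-0.15, 0.32, 0.0], 0], [0, [-0.19, 0.38, 0.0], 0], [0, [-0.24, 0.43, 0.0], 0], [0, [-0.29, 0.49, 0.0], 0], [0, [-0.29, 0.49, 0.0], 0], [0, [-0.29, 0.49, 0.0], 0]]
```

View pics/s7.png

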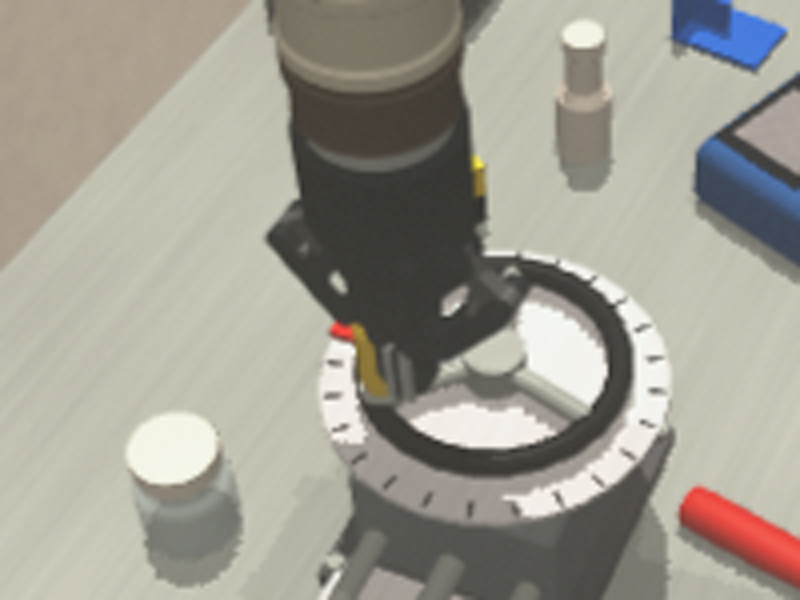

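The handle foot is at about (378,395) in the crop, close to the mark. I'm slowing down.

Emit:
move_arm:
  motion:
    - [0, [0, 0.08, 0], 0]
    - [0, [-0.03, 0.14, 0], 0]
    - [0, [-0.07, 0.2, 0], 0]
    - [0, [-0.1, 0.27, 0], 0]
    - [0, [-0.15, 0.32, 0], 0]
    - [0, [-0.19, 0.38, 0], 0]
    - [0, [-0.24, 0.43, 0], 0]
    - [0, [-0.29, 0.49, 0], 0]
    - [0, [-0.29, 0.49, 0], 0]
    - [0, [-0.29, 0.49, 0], 0]

```text
clock: 9.55
eef_pos: [0.6357, 0.0481, 0.1635]
tool_rot: [0.706, 0.708, -0.0, 0.001]
ft_force: [-1.3, 0.1, -0.0]
grip_width: -0.0
```

Run:
```python
from plan import *
snap('side','s8',(240,190,360,280),6)
snap('top','t8',(247,160,367,250),6)
rel([.6367,.0486,.163])
```

```text
pos [0.6357 0.0482 0.1637] x [-0.004  1.    -0.001] z [ 0.001 -0.001 -1.   ] F [-1.  -0.8 -0.4] t 9.65 g -0.0002584288264568439
need [0.01 0.02 0.01]
```

View pics/s8.png

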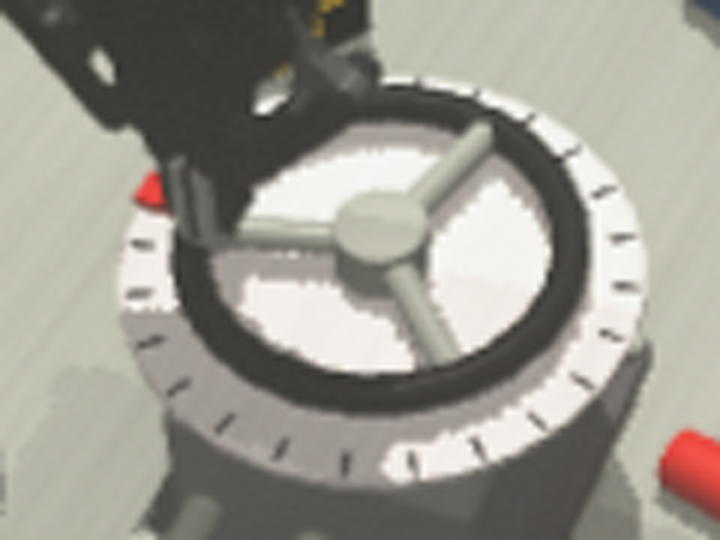

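View pics/t8.png

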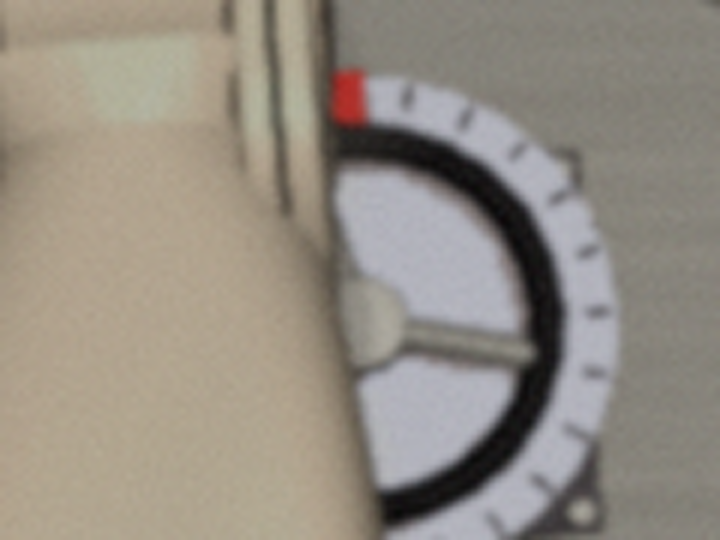

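The mark is at (349,97) in the top crop and the right-hand spoke points about 10° below the horizontal, against 25.5° at the start. That leaves about 0.27 rad, so I'll advance 0.2 and measure.

Run:
```python
from plan import *
plan(-5.52,[.03]*7+[0,0,0],start=np.array([.6360,.0485,.163]))
```

```text
cmd end [0.6441 0.039  0.163 ] phi -5.73
[[0, [-0.02, 0.03, 0.0], 0], [0, [-0.04, 0.06, 0.0], 0], [0, [-0.07, 0.08, 0.0], 0], [0, [-0.1, 0.1, 0.0], 0], [0, [-0.13, 0.12, 0.0], 0], [0, [-0.16, 0.14, 0.0], 0], [0, [-0.19, 0.16, 0.0], 0], [0, [-0.19, 0.16, 0.0], 0], [0, [-0.19, 0.16, 0.0], 0], [0, [-0.19, 0.16, 0.0], 0]]
```

Emit:
move_arm:
  motion:
    - [0, [-0.02, 0.03, 0], 0]
    - [0, [-0.04, 0.06, 0], 0]
    - [0, [-0.07, 0.08, 0], 0]
    - [0, [-0.1, 0.1, 0], 0]
    - [0, [-0.13, 0.12, 0], 0]
    - [0, [-0.16, 0.14, 0], 0]
    - [0, [-0.19, 0.16, 0], 0]
    - [0, [-0.19, 0.16, 0], 0]
    - [0, [-0.19, 0.16, 0], 0]
    - [0, [-0.19, 0.16, 0], 0]

```text
clock: 10.65
eef_pos: [0.6436, 0.039, 0.1634]
tool_rot: [0.706, 0.708, -0.0, 0.0]
ft_force: [-1.0, 0.5, 1.9]
grip_width: -0.0003
```

```bash
cat > ang.py <<'E'
from h import *
def spokes(c, lo=.024,hi=.058,z=.134,zc=.143,C=(.5933,.0074)):
    # unwrap the ring inside the rim to polar at plane z, gray mean along radius; compare between images by correlation
    th=np.deg2rad(np.arange(0,360,.25)); r=np.linspace(lo,hi,18)
    P=np.array([[C[0]+a*np.cos(t),C[1]+a*np.sin(t),z] for t in th for a in r])
    q=proj(c,P).astype(np.float32)
    g=cv2.cvtColor(np.asarray(c["color"]),cv2.COLOR_RGB2GRAY).astype(np.float32)
    return cv2.remap(g,q[:,0].reshape(-1,18),q[:,1].reshape(-1,18),cv2.INTER_LINEAR)
def show(fn):
    a=spokes(load(fn)); 
    cv2.imwrite("pics/pol_"+fn+".png",cv2.resize(np.repeat(a.T,6,0),(800,110)))
E
python3 - <<'E'
from ang import *
for f in ("t9","s9"): snap({"t":"top","s":"side"}[f[0]],f,(247,160,367,250) if f[0]=="t" else (240,190,360,280),6)
ims=[]
for f in ("t0","t8","t9","s0","s8","s9"):
    show(f); ims.append(cv2.imread(f"pics/pol_{f}.png")[:95])
cv2.imwrite("pics/pol.png",np.vstack(ims)); rel([.6441,.039,.163])
E
```

```text
pos [0.6434 0.039  0.1632] x [-0.004  1.    -0.001] z [ 0.    -0.001 -1.   ] F [-0.   0.9  0.5] t 10.75 g -0.00034509772497049113
need [0.   0.01 0.  ][ WARN:0@8.589] global loadsave.cpp:1063 imwrite_ Unsupported depth image for selected encoder is fallbacked to CV_8U.
```

View pics/pol.png

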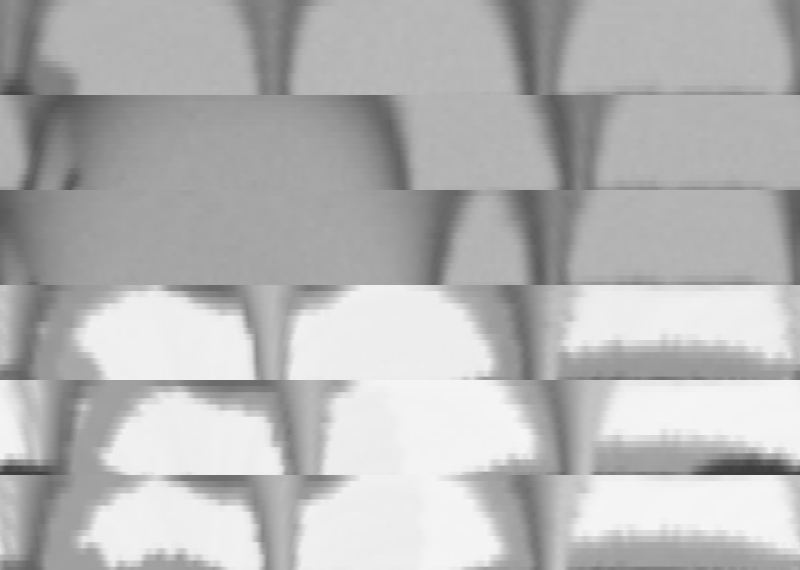

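View pics/t9.png

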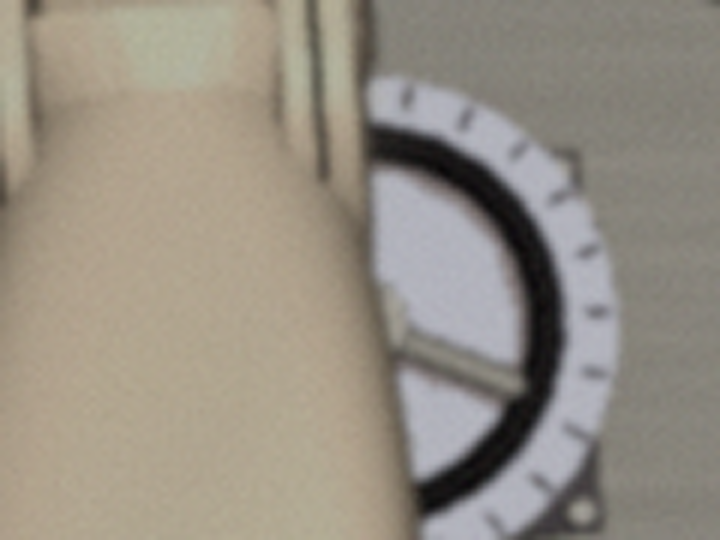

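```bash
cat >> ang.py <<'E'
def shift(f0,f1,a0,a1,rng=30):
    # degrees by which the spoke window [a0,a1] of f0 is found rotated in f1 (positive = still to go clockwise)
    A=spokes(load(f0));B=spokes(load(f1)); i0,i1=int(a0*4),int(a1*4)
    T=cv2.GaussianBlur(A,(1,5),0)[i0:i1]; S=cv2.GaussianBlur(B,(1,5),0)[i0-rng*2:i1+rng*4]
    r=cv2.matchTemplate(S.astype(np.float32),T.astype(np.float32),cv2.TM_CCOEFF_NORMED)[:,0]
    k=int(r.argmax()); d=0
    if 0<k<len(r)-1: d=.5*(r[k-1]-r[k+1])/(r[k-1]-2*r[k]+r[k+1])
    return round((k+d-rng*2)/4,2),round(float(r[k]),3)
E
python3 - <<'E'
from ang import *
for f in "89":
    print(f,"top",shift("t0","t"+f,230,256,20),"side",shift("s0","s"+f,108,134,20),shift("s0","s"+f,235,256,20))
E
```

```text
8 top (np.float32(16.6), 0.976) side (np.float32(13.59), 0.811) (np.float32(15.69), 0.987)
9 top (np.float32(4.26), 0.986) side (np.float32(3.36), 0.959) (np.float32(4.04), 0.991)
```

About 4.1° remain (top 4.3, side 4.0 and 3.4).

Emit:
move_arm:
  motion:
    - [0, [-0.01, 0.01, 0], 0]
    - [0, [-0.02, 0.01, 0], 0]
    - [0, [-0.03, 0.02, 0], 0]
    - [0, [-0.04, 0.02, 0], 0]
    - [0, [-0.05, 0.03, 0], 0]
    - [0, [-0.06, 0.03, 0], 0]
    - [0, [-0.07, 0.04, 0], 0]
    - [0, [-0.07, 0.04, 0], 0]
    - [0, [-0.07, 0.04, 0], 0]
    - [0, [-0.07, 0.04, 0], 0]

```text
clock: 11.75
eef_pos: [0.6454, 0.0358, 0.1633]
tool_rot: [0.706, 0.709, -0.0, 0.0]
ft_force: [-0.5, 3.1, 0.3]
grip_width: -0.0002
```

Run:
```python
from ang import *
for f in ("ta","sa"): snap({"t":"top","s":"side"}[f[0]],f)
f="a"
print(f,"top",shift("t0","t"+f,230,256,20),"side",shift("s0","s"+f,108,134,20),shift("s0","s"+f,235,256,20))
rel([.6456,.0355,.163])
```

```text
a top (np.float32(0.77), 0.984) side (np.float32(0.59), 0.966) (np.float32(0.75), 0.992)
pos [0.6454 0.0358 0.1633] x [-0.004  1.    -0.   ] z [ 0. -0. -1.] F [-0.1  3.  -0.2] t 11.85 g -0.00018121918061909196
need [-0.01  0.    0.01]
```

Emit:
move_arm:
  motion:
    - [0, [-0.005, 0, 0], 0]
    - [0, [-0.01, 0.01, 0], 0]
    - [0, [-0.015, 0.01, 0], 0]
    - [0, [-0.015, 0.01, 0], 0]
    - [0, [-0.015, 0.01, 0], 0]
    - [0, [-0.015, 0.01, 0], 0]
    - [0, [-0.015, 0.01, 0], 0]
    - [0, [-0.015, 0.01, 0], 0]
    - [0, [-0.015, 0.01, 0], 0]
    - [0, [-0.015, 0.01, 0], 0]

```text
clock: 12.85
eef_pos: [0.6458, 0.0351, 0.1633]
tool_rot: [0.706, 0.709, -0.0, -0.0]
ft_force: [-0.9, 2.3, 0.1]
grip_width: -0.0002
```

Run:
```python
from ang import *
for f in ("tb","sb"): snap({"t":"top","s":"side"}[f[0]],f)
f="b"
print(f,"top",shift("t0","t"+f,230,256,20),"side",shift("s0","s"+f,108,134,20),shift("s0","s"+f,235,256,20))
rel([.6460,.035,.163])
```

```text
b top (np.float32(-0.0), 0.995) side (np.float32(0.13), 0.976) (np.float32(0.07), 0.999)
pos [0.6458 0.0351 0.1633] x [-0.004  1.    -0.   ] z [-0. -0. -1.] F [0.2 2.6 1. ] t 12.95 g 0.00027428228214565763
need [-0.    0.    0.01]
```

The spokes now match the start picture to within about 0.1°. I'll back off counter-clockwise and lift.

Emit:
move_arm:
  motion:
    - [0, [0.07, -0.04, 0], 0]
    - [0, [0.14, -0.08, 0], 0]
    - [0, [0.2, -0.1, 0], 0]
    - [0, [0.2, -0.1, -0.4], 0]
    - [0, [0.2, -0.1, -0.9], 0]
    - [0, [0.2, -0.1, -1.4], 0]
    - [0, [-0.2, -0.6, -1.4], 0]
    - [0, [-0.8, -1.2, -1.4], 0]
    - [0, [-1.5, -1.8, -1.4], 0]
    - [0, [-2.3, -2.3, -1.4], 0]

```text
clock: 13.95
eef_pos: [0.5297, -0.0808, 0.2335]
tool_rot: [0.705, 0.709, -0.0, 0.0]
ft_force: [0.7, -1.2, -0.3]
grip_width: 0.0
```

Emit:
move_arm:
  motion:
    - [0, [-0.8, -0.2, 0], 0]
    - [0, [-1.6, -0.4, 0], 0]
    - [0, [-2.4, -0.6, 0], 0]
    - [0, [-3.2, -0.7, 0], 0]
    - [0, [-4.0, -0.7, 0], 0]
    - [0, [-4.3, -0.7, 0], 0]
    - [0, [-4.3, -0.7, 0], 0]
    - [0, [-4.3, -0.7, 0], 0]
    - [0, [-4.3, -0.7, 0], 0]
    - [0, [-4.3, -0.7, 0], 0]

```text
clock: 14.95
eef_pos: [0.4975, -0.2941, 0.2335]
tool_rot: [0.705, 0.709, 0.0, -0.0]
ft_force: [-0.9, -0.1, -0.7]
grip_width: 0.0002
```

Run:
```python
from ang import *
for f in ("tc","sc"): snap({"t":"top","s":"side"}[f[0]],f)
f="c"
print(f,"top",shift("t0","t"+f,230,256,20),shift("t0","t"+f,108,134,20),"side",shift("s0","s"+f,108,134,20),shift("s0","s"+f,235,256,20))
rel([.493,-.2942,.12])
```

```text
c top (np.float32(-0.03), 0.998) (np.float32(0.05), 0.996) side (np.float32(0.01), 0.999) (np.float32(0.07), 0.999)
pos [ 0.4975 -0.2944  0.2335] x [-0.006  1.    -0.   ] z [ 0. -0. -1.] F [0.3 0.3 0.2] t 15.05 g -0.00042434891381686865
need [ 0.01 -0.09  2.27]
```

View pics/tc.png

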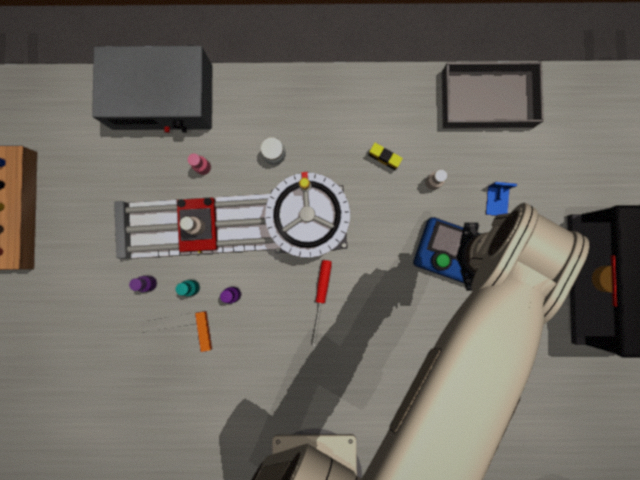

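View pics/sc.png

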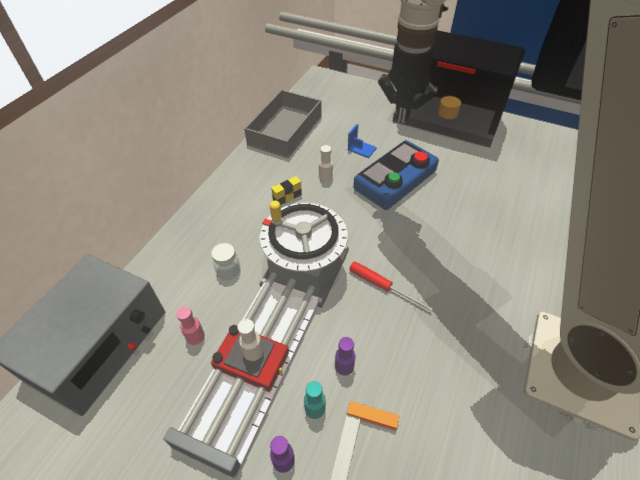

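The handle (304,183) is back at the red mark, with the spokes within 0.1° of the start. The carriage has moved on to (197,224), the part is upright, and nothing else has moved. The fingertips are above the green button. Next I descend to just above it.

Emit:
move_arm:
  motion:
    - [0, [0, -0.05, 0.4], 0]
    - [0, [0.01, -0.09, 0.9], 0]
    - [0, [0.01, -0.09, 1.4], 0]
    - [0, [0.01, -0.09, 1.9], 0]
    - [0, [0.01, -0.09, 2.4], 0]
    - [0, [0.01, -0.09, 2.8], 0]
    - [0, [0.01, -0.09, 2.95], 0]
    - [0, [0.01, -0.09, 2.95], 0]
    - [0, [0.01, -0.09, 2.95], 0]
    - [0, [0.01, -0.09, 2.95], 0]

```text
clock: 16.05
eef_pos: [0.4937, -0.2955, 0.0873]
tool_rot: [0.706, 0.709, 0.0, 0.001]
ft_force: [0.2, 0.3, 0.5]
grip_width: 0.0002
```

Run:
```python
from h import *
snap("side","sd",(330,100,450,190),6); snap("top","td",(405,210,525,300),6)
rel([.493,-.2942,.066])
```

```text
pos [ 0.4935 -0.2955  0.0871] x [-0.004  1.    -0.001] z [ 0.002 -0.001 -1.   ] F [0.1 0.5 0.6] t 16.15 g -1.3028948096781535e-05
need [ 0.03 -0.01  0.42]
```

View pics/sd.png

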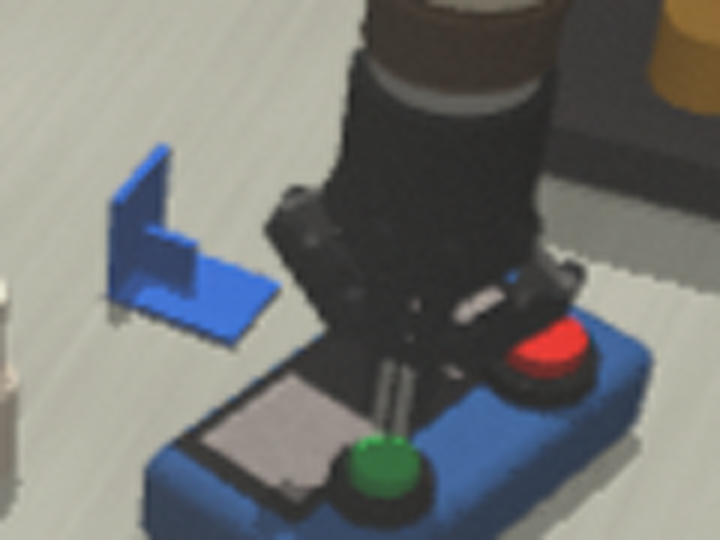

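The tips at (393,440) in the crop are above the green button at (385,465). The red button is clear of the gripper. I'll press gently and watch the force.

Emit:
move_arm:
  motion:
    - [0, [0.03, -0.01, 0.1], 0]
    - [0, [0.03, -0.01, 0.2], 0]
    - [0, [0.03, -0.01, 0.24], 0]
    - [0, [0.03, -0.01, 0.28], 0]
    - [0, [0.03, -0.01, 0.31], 0]
    - [0, [0.03, -0.01, 0.34], 0]
    - [0, [0.03, -0.01, 0.37], 0]
    - [0, [0.03, -0.01, 0.4], 0]
    - [0, [0.03, -0.01, 0.42], 0]
    - [0, [0.03, -0.01, 0.42], 0]

```text
clock: 17.15
eef_pos: [0.4919, -0.2934, 0.066]
tool_rot: [0.706, 0.709, 0.0, 0.0]
ft_force: [-5.0, 2.9, 9.5]
grip_width: 0.0001
```

Run:
```python
from h import *
rel([.493,-.2942,.066])
snap("side","se",(330,100,450,190),6)
rel([.493,-.2942,.066])
```

```text
pos [ 0.4919 -0.2934  0.066 ] x [-0.004  1.    -0.   ] z [ 0. -0. -1.] F [-5.   2.9  9.5] t 17.15 g 8.120270718218473e-05
need [-0.02  0.02 -0.  ]
pos [ 0.4919 -0.2934  0.066 ] x [-0.004  1.     0.   ] z [-0.  0. -1.] F [-4.3  2.6 10.1] t 17.2 g 0.0002680243034772256
need [-0.02  0.02 -0.  ]
```

View pics/se.png

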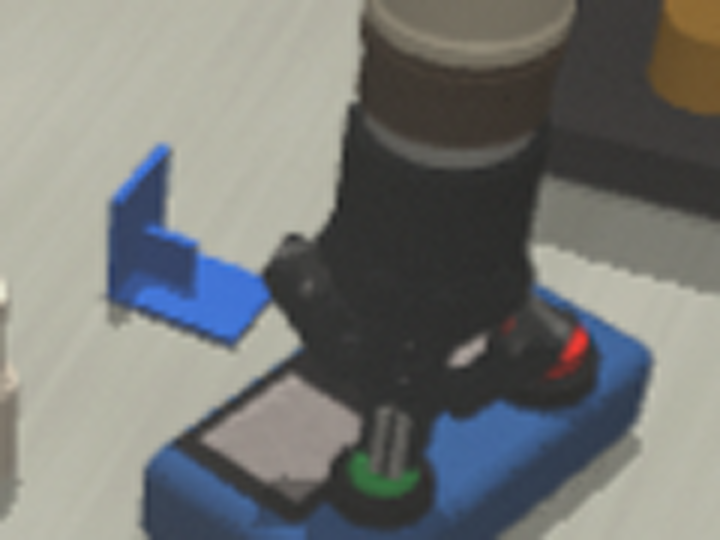

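Run:
```python
from h import *
a=[load(f)["color"][160:195,375:415,::-1] for f in ("s0","se")]
im=np.hstack([cv2.resize(x,None,fx=10,fy=10,interpolation=cv2.INTER_NEAREST) for x in a]); cv2.imwrite("pics/cmp.png",im)
s=load("s0")
for z in (.05,.06,.066,.072): print(z,np.round((proj(s,[.493,-.2942,z])[0]-[375,160])*10))
def greens(f):
    c=load(f)["color"].astype(int); m=(c[...,1]>c[...,0]+25)&(c[...,1]>c[...,2]+15); m[:, :375]=0;m[:,415:]=0;m[:160]=0;m[195:]=0
    y,x=np.nonzero(m); return x.min(),x.max(),y.min(),y.max(),m.sum()
print(greens("s0"),greens("se"))
```

```text
0.05 [186. 217.]
0.06 [191. 189.]
0.066 [193. 171.]
0.072 [196. 153.]
(np.int64(388), np.int64(399), np.int64(172), np.int64(182), np.int64(101)) (np.int64(388), np.int64(399), np.int64(175), np.int64(182), np.int64(46))
```

View pics/cmp.png

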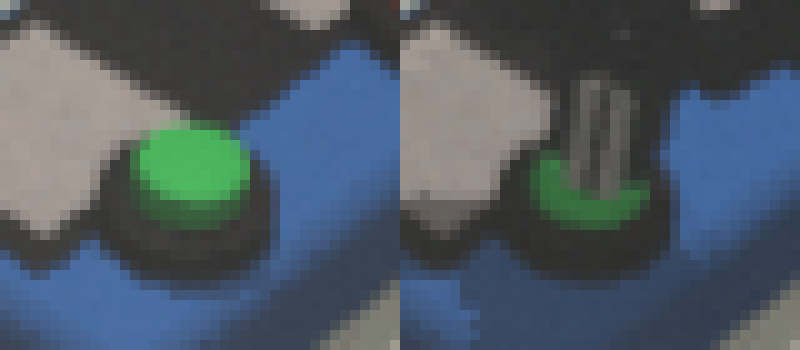

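The button's side wall, visible before (left), is gone now (right), so it looks down. The 10 N force is above the 4 N spring, which means it is on its stop. I'll press a touch more to be sure, then release.

Emit:
move_arm:
  motion:
    - [0, [0, 0, 0.004], 0]
    - [0, [0, 0, 0.008], 0]
    - [0, [0, 0, 0.012], 0]
    - [0, [0, 0, 0.015], 0]
    - [0, [0, 0, 0.015], 0]
    - [0, [0, 0, 0.015], 0]
    - [0, [0, 0, 0.015], 0]
    - [0, [0, 0, 0.015], 0]
    - [0, [0, 0, 0.015], 0]
    - [0, [0, 0, 0.015], 0]

```text
clock: 18.2
eef_pos: [0.492, -0.2934, 0.0659]
tool_rot: [0.706, 0.709, 0.0, 0.0]
ft_force: [-5.1, 3.8, 12.6]
grip_width: -0.0001
```

Run:
```python
from h import *
snap("side","sf")
rel([.493,-.2942,.066])
a=[load(f)["color"][160:195,375:415,::-1] for f in ("se","sf")]
im=np.hstack([cv2.resize(x,None,fx=10,fy=10,interpolation=cv2.INTER_NEAREST) for x in a]); cv2.imwrite("pics/cmp2.png",im)
```

```text
pos [ 0.4919 -0.2934  0.0659] x [-0.004  1.    -0.   ] z [ 0. -0. -1.] F [-6.   2.3 12.6] t 18.25 g 9.75150645686435e-05
need [-0.02  0.02 -0.  ]
```

View pics/cmp2.png

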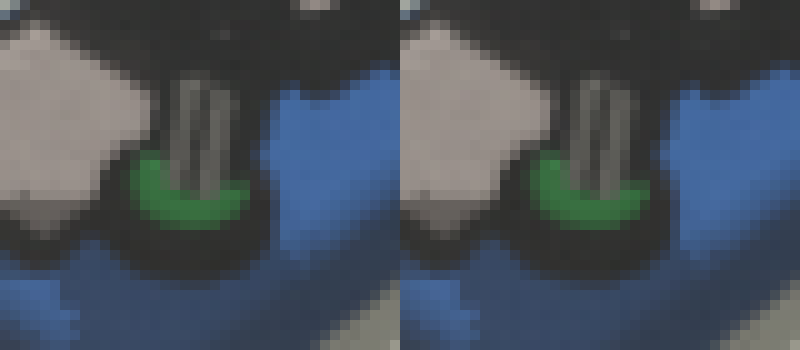

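Another 0.75 mm of command moved the tool only 0.1 mm, so it is on a hard stop. To verify that it is the button's own stop, I'll release in steps and compare force against height.

Emit:
move_arm:
  motion:
    - [0, [0, 0, -0.02], 0]
    - [0, [0, 0, -0.035], 0]
    - [0, [0, 0, -0.035], 0]
    - [0, [0, 0, -0.035], 0]
    - [0, [0, 0, -0.035], 0]
    - [0, [0, 0, -0.035], 0]
    - [0, [0, 0, -0.035], 0]
    - [0, [0, 0, -0.035], 0]
    - [0, [0, 0, -0.035], 0]
    - [0, [0, 0, -0.035], 0]

```text
clock: 19.25
eef_pos: [0.4922, -0.2936, 0.0661]
tool_rot: [0.706, 0.709, -0.0, 0.0]
ft_force: [-2.8, 2.0, 5.9]
grip_width: -0.0001
```

Emit:
move_arm:
  motion:
    - [0, [0, 0, -0.02], 0]
    - [0, [0, 0, -0.03], 0]
    - [0, [0, 0, -0.03], 0]
    - [0, [0, 0, -0.03], 0]
    - [0, [0, 0, -0.03], 0]
    - [0, [0, 0, -0.03], 0]
    - [0, [0, 0, -0.03], 0]
    - [0, [0, 0, -0.03], 0]
    - [0, [0, 0, -0.03], 0]
    - [0, [0, 0, -0.03], 0]

```text
clock: 20.25
eef_pos: [0.4922, -0.2936, 0.0673]
tool_rot: [0.706, 0.709, -0.0, 0.0]
ft_force: [-2.4, 1.8, 3.1]
grip_width: -0.0001
```

Emit:
move_arm:
  motion:
    - [0, [0, 0, -0.02], 0]
    - [0, [0, 0, -0.03], 0]
    - [0, [0, 0, -0.03], 0]
    - [0, [0, 0, -0.03], 0]
    - [0, [0, 0, -0.03], 0]
    - [0, [0, 0, -0.03], 0]
    - [0, [0, 0, -0.03], 0]
    - [0, [0, 0, -0.03], 0]
    - [0, [0, 0, -0.03], 0]
    - [0, [0, 0, -0.03], 0]

```text
clock: 21.25
eef_pos: [0.4923, -0.2936, 0.0688]
tool_rot: [0.706, 0.709, 0.0, 0.0]
ft_force: [-0.2, 0.3, 3.5]
grip_width: 0.0004
```

Run:
```python
from h import *
snap("side","sg")
rel([.493,-.2942,.066])
a=[load(f)["color"][160:195,375:415,::-1] for f in ("sf","sg")]
im=np.hstack([cv2.resize(x,None,fx=10,fy=10,interpolation=cv2.INTER_NEAREST) for x in a]); cv2.imwrite("pics/cmp3.png",im)
```

```text
pos [ 0.4923 -0.2936  0.0688] x [-0.004  1.    -0.   ] z [ 0. -0. -1.] F [-1.2 -0.7  3.1] t 21.3 g -0.00010978247860056287
need [-0.01  0.01  0.06]
```

View pics/cmp3.png

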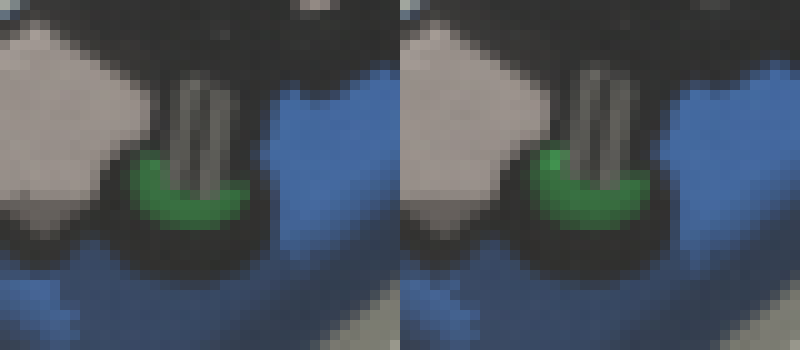

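The spring carries about 3 N and the button follows upward at 0.0688. I'll go on to find where contact ends.

Emit:
move_arm:
  motion:
    - [0, [0, 0, -0.02], 0]
    - [0, [0, 0, -0.04], 0]
    - [0, [0, 0, -0.04], 0]
    - [0, [0, 0, -0.04], 0]
    - [0, [0, 0, -0.04], 0]
    - [0, [0, 0, -0.04], 0]
    - [0, [0, 0, -0.04], 0]
    - [0, [0, 0, -0.04], 0]
    - [0, [0, 0, -0.04], 0]
    - [0, [0, 0, -0.04], 0]

```text
clock: 22.3
eef_pos: [0.4923, -0.2936, 0.0708]
tool_rot: [0.706, 0.709, 0.0, 0.0]
ft_force: [-0.7, -0.3, 1.7]
grip_width: 0.0001
```

Run:
```python
from h import *
for i in range(4):
    snap("side","sh"); rel([.493,-.2942,.066])
```

```text
pos [ 0.4923 -0.2936  0.0709] x [-0.004  1.    -0.   ] z [ 0. -0. -1.] F [-0.2 -0.4  1.7] t 22.35 g 1.0151221570319431e-05
need [-0.01  0.01  0.1 ]
pos [ 0.4923 -0.2936  0.0709] x [-0.004  1.    -0.   ] z [ 0. -0. -1.] F [-1.  -0.1  1.9] t 22.4 g -0.0003852904376926265
need [-0.01  0.01  0.1 ]
pos [ 0.4923 -0.2936  0.0708] x [-0.004  1.    -0.   ] z [ 0. -0. -1.] F [-0.3  0.3  1.6] t 22.45 g -0.00020046000498762537
need [-0.01  0.01  0.1 ]
pos [ 0.4923 -0.2936  0.0708] x [-0.004  1.    -0.   ] z [ 0. -0. -1.] F [0.8 0.  1.6] t 22.5 g 0.00015591615546221672
need [-0.01  0.01  0.1 ]
```

Emit:
move_arm:
  motion:
    - [0, [0, 0, -0.02], 0]
    - [0, [0, 0, -0.05], 0]
    - [0, [0, 0, -0.05], 0]
    - [0, [0, 0, -0.05], 0]
    - [0, [0, 0, -0.05], 0]
    - [0, [0, 0, -0.05], 0]
    - [0, [0, 0, -0.05], 0]
    - [0, [0, 0, -0.05], 0]
    - [0, [0, 0, -0.05], 0]
    - [0, [0, 0, -0.05], 0]

```text
clock: 23.5
eef_pos: [0.4922, -0.2935, 0.0733]
tool_rot: [0.706, 0.709, 0.0, 0.0]
ft_force: [0.9, 0.5, -0.3]
grip_width: 0.0002
```

Run:
```python
from h import *
for i in range(4):
    snap("side","si"); rel([.493,-.2942,.066])
a=[load(f)["color"][160:195,375:415,::-1] for f in ("sh","si")]
im=np.hstack([cv2.resize(x,None,fx=10,fy=10,interpolation=cv2.INTER_NEAREST) for x in a]); cv2.imwrite("pics/cmp4.png",im)
```

```text
pos [ 0.4922 -0.2936  0.0733] x [-0.004  1.    -0.   ] z [ 0. -0. -1.] F [ 0.9  0.3 -0.1] t 23.55 g -0.0002974292262246582
need [-0.01  0.02  0.15]
pos [ 0.4922 -0.2935  0.0733] x [-0.004  1.    -0.   ] z [ 0. -0. -1.] F [ 0.1 -0.2  0.3] t 23.6 g 0.00019061229622396246
need [-0.01  0.02  0.15]
pos [ 0.4922 -0.2935  0.0733] x [-0.004  1.     0.   ] z [-0.  0. -1.] F [-0.1 -0.4 -0.8] t 23.65 g 0.00037387218914995744
need [-0.01  0.02  0.15]
pos [ 0.4922 -0.2935  0.0733] x [-0.004  1.    -0.   ] z [ 0. -0. -1.] F [ 0.3 -0.2  0.5] t 23.7 g 0.000300698967100776
need [-0.01  0.02  0.15]
```

View pics/cmp4.png

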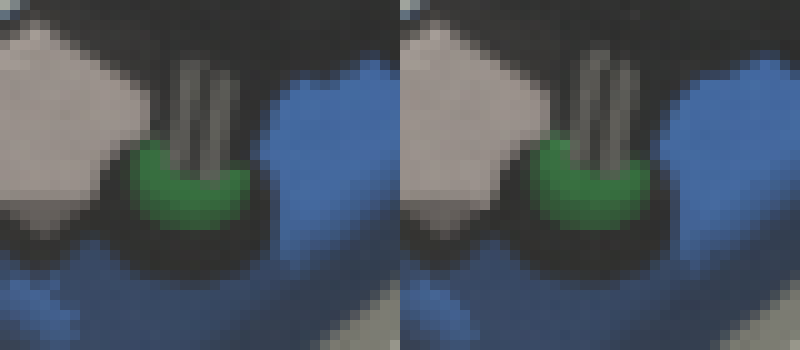

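Contact ended between 0.071 and 0.073, with the stop at 0.066, so the press was the full 6 mm and the button is back up. Now I'll retreat and do a final check.

Emit:
move_arm:
  motion:
    - [0, [0, 0, -0.4], 0]
    - [0, [0, 0, -0.9], 0]
    - [0, [0, 0, -1.5], 0]
    - [0, [0, 0, -2.2], 0]
    - [0, [0, 0, -2.9], 0]
    - [0, [0, 0, -3.4], 0]
    - [0, [0, -0.4, -3.6], 0]
    - [0, [0, -0.9, -3.6], 0]
    - [0, [0, -1.2, -3.6], 0]
    - [0, [0, -1.2, -3.6], 0]

```text
clock: 24.7
eef_pos: [0.4307, -0.2938, 0.2539]
tool_rot: [0.706, 0.708, -0.0, 0.0]
ft_force: [0.4, -0.1, 0.8]
grip_width: -0.0001
```

Run:
```python
from ang import *
for f in ("tz","sz"): snap({"t":"top","s":"side"}[f[0]],f)
f="z"
print("top",shift("t0","t"+f,230,256,20),shift("t0","t"+f,108,134,20),"side",shift("s0","s"+f,108,134,20),shift("s0","s"+f,235,256,20))
rel([.493,-.2942,.12])
cv2.imwrite("pics/fin.png",np.hstack([cv2.resize(load(f)["color"][:,:,::-1],(400,300)) for f in("tz","sz")]))
```

```text
top (np.float32(-0.01), 0.998) (np.float32(0.02), 0.996) side (np.float32(0.02), 1.0) (np.float32(0.06), 0.999)
pos [ 0.4325 -0.2939  0.2536] x [-0.004  1.    -0.   ] z [ 0.001 -0.    -1.   ] F [-1.  -1.   0.2] t 24.8 g -6.308431505957551e-07
need [-0.01  1.21  2.67]
```

View pics/fin.png

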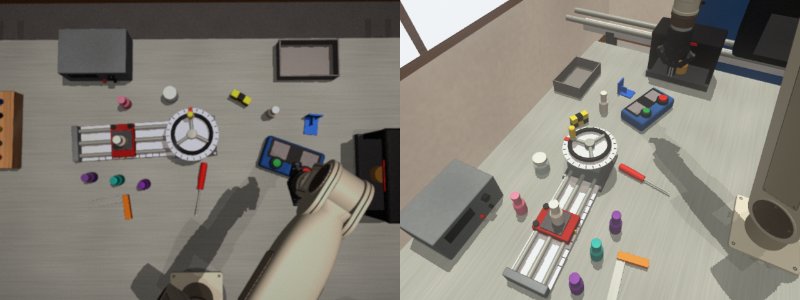

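The final views show the handle at the mark (left view, 190,115), the part upright on the carriage (122,140), the green button up, everything else where it was, and the arm clear.

```bash
python3 -c "
from workcell import *
print(job_done())"
```

```text
the job is handed in; nothing more can be done
None
```

The job is done and handed in at about 25 s of the 72 s allowed; no verdict was reported.

- **Wheel:** I pushed the handle with the shut fingertips through one clockwise turn, with about 3–4 N shown in the readings. The spokes in both cameras match the start pictures to within 0.1°. I did not use the camera during each second of motion, so peak forces between readings are not known.
- **Carriage and part:** the carriage looks one station on (about 11 pixels in the top view, roughly 25 mm, judged by eye). The white part is still standing on it.
- **Green button:** I pressed it to its hard stop at up to 12.6 N, then let it go. The stop was at 66 mm and contact ended between 71 and 73 mm, which fits the full 6 mm of travel; the button is up again.
- **Everything else:** the red button was not touched, and the last pictures show no other object moved.

**Disagreements:**
- My first camera estimate of the green button's top was 68 mm, but contact showed about 72 mm. That is slightly more than the stated calibration error.
- The wrist showed 5–6 N sideways while pressing. I did not find the cause; it faded as I released.

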